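# Sweep the silver offcuts into the scrap tray

## Robot

A 6-joint arm with a two-finger parallel gripper is mounted at the origin on the work surface. World frame = base frame: x ahead of the robot, y to its left, z up, the work surface at z = 0. Lengths are in mm, angles in rad, forces in N, time in s.
With the tool pointing down it reaches from about 400 to 925 mm from the base axis. Payload 12.5 kg.
Tool frame: the origin (TCP) lies at the very end of the fingers, on their centre line; the grasp point (between the pads) lies 19 mm behind it; z points along the fingers, y is the direction in which the jaws open and shut (so a half turn about z gives the same grasp; the last joint's range is limited). The gripper opens to 95 mm and grips with 3 to 60 N. Pads are 20 mm wide; open, the fingers measure 119 mm over their backs; the gripper's body (75 mm by 180 mm) begins 59 mm behind the grasp point.
Start: joints at [-1.373, 0.491, 1.559, -0, 1.092, -0.106], TCP at [186.991, -596.39, 214.661] pointing down, gripper open.
Joint ranges: [-3.1, 3.1], [-0.84, 2.19], [0.05, 2.79], [-1.13, 4.28], [0.06, 2.93], [-2.69, 2.69]. Speed limits (rad/s): [2.22, 2.22, 2.79, 3.14, 3.14, 3.14].

## Interface

Orientations are given as [roll, pitch, yaw] about the fixed x, y, z axes, in that order (R = Rz(yaw) Ry(pitch) Rx(roll)).
In Python, from cell import env gives the robot as it stands.
- The arm moves only by the shell command python3 -m pendant 'ROWS'. ROWS is JSON, a list that holds one entry, the list of rows, each a list of 5 numbers: the opening, from 0 (shut) to 1 (fully open), then the shift along the tool's x, y, z in m, then the turn about the tool's z in rad. A call has exactly 8 rows; each row is the pose to reach, as a shift and turn from the pose commanded when the call began, along the tool's axes at that moment; what a row does not reach only later rows make up. A row lasts 1/10 s, in which the tool goes at most 50 mm and 8.59 degrees, less where a joint would pass 70% of its speed; a pose out of reach is approached as far as the arm can. A call with a gripper value outside its range is refused whole. The fingers move at their own pace and stop on an object; the grip force is fixed at half the most. Time passes only in rows, so rows that repeat a pose let the fingers close, or fill a call up. It gives the time, the measured TCP pose, the force and the opening at its end, in the units of the state.
- env.state(): the state, without advancing time (a new reading comes with each control period).
- env.read_camera(name): name is "scene" or "top"; returns a dict with "image" (480x640x3 uint8, blue, green, red), "range_z" (480x640 float32, mm along the optical axis (not along the pixel's ray), 0 where there is no reading), "fx", "fy", "cx", "cy" (pixels), "dist" ([k1, k2, p1, p2, k3] as OpenCV has them; the pictures are not rectified), "rvec" (rotation vector, rad) and "tvec" (3), from world to camera coordinates, as OpenCV has them. Camera axes: x right, y down, z forward; pixel columns grow to the right and rows downward; lengths in mm; the calibration is good to about 2 mm. A picture is of the moment at which its call begins.
- env.job_done(): hands the job in, once; it reports no verdict.
The state is a dict: "t": time; "joints": joint angles; "qvel": joint speeds; "tau": joint torques, N m; "eef_pos": TCP position; "tcp_rot": TCP orientation; "ft_force": force on the tool from outside, world axes, zero at the start; "moment": the same for the moment, N m; "opening": opening from 0.0 (shut) to 1.0 (fully open).
Only numpy, scipy, OpenCV 4.12 (cv2) and the standard library are available. Lean on these libraries where they do the work, as an engineer would, in place of code of your own. Each camera call takes 0.05 s, during which the arm holds its last target. There are 200 camera calls.

## Task

Clear the jeweller's bench board: with the tips of the fingers, sweep the three silver offcuts off the end of the board so that they drop into the red scrap tray beside it. Push them along the board, do not pick them up. Leave the wooden ring stand on the board, the finished rings in the blue tray and everything else on the bench as they are.

Things in the scene. Friction and masses are not known exactly. Their poses are not given: they have to be found in the camera images.
- board: Fixed dark-grey steel-topped bench board, 250 (its x) x 260 (its y) mm, flat and without any rim, top 50 mm above its origin (centre of the underside, on the bench). z up; its yaw varies. Its two ends at y = +130 and y = -130 mm in its own frame overhang by 15 mm, one over each tray
- scrap_tray: Fixed red open tray for scrap, 240 (x) x 120 (y) x 28 mm high outside, walls and floor 4 mm. Origin: centre of its underside. Axes parallel to the board's. Its centre is 178 mm from the board's centre along the board's y axis, on the +y or the -y side (varies); its near wall stands 12 mm in under the board's overhang, so a thing pushed over the board's end falls inside
- work_tray: Fixed blue open tray for finished work, same size and origin as the red one, at the board's other end. Nothing is to be put in it
- button: Silver-grey metal offcut, mass about 30 g (varies). It starts lying flat and loose on top of the board. Origin: centre of its underside, z up at the start. A disc 24 mm across and 11 mm high with two small stubs, 28 mm long over the stubs along its x
- cross: Silver-grey metal offcut, mass about 30 g (varies). It starts lying flat and loose on top of the board. Origin: centre of its underside, z up at the start. Cross shape, arms 28 mm (x) and 24 mm (y) long over all, 9 mm wide, 11 mm high
- bar: Silver-grey metal offcut, mass about 30 g (varies). It starts lying flat and loose on top of the board. Origin: centre of its underside, z up at the start. Block 26 (x) x 17 (y) x 12 mm high
- stand: Light wooden cone ring stand with a gold ring on it, loose, standing upright on the board among the offcuts: base 34 mm across, 55 mm tall in all. Origin: centre of its underside. To be left standing where it is
- ring1: Finished gold ring, 24 mm across, 7 mm high, loose, lying flat in the blue tray. Leave alone
- ring2: Finished silver ring, 24 mm across, 7 mm high, loose, lying flat in the blue tray. Leave alone
- jar: Closed jar 64 mm across, 75 mm tall, loose on the bench at the robot's left. Leave alone
- hammer: Hammer lying on the bench at the robot's right. Leave alone
- screwdriver: Red-handled screwdriver lying on the bench at the robot's left. Leave alone
- pliers: Yellow-handled pliers lying on the bench at the robot's right, 130 mm long. Leave alone

How it is judged:
By the outcome, as a careful person would: the job done as asked, in the order asked, and still so for the second after the job is handed in, with the robot touching nothing.
It also fails if it takes over 72 s, if anything falls off the work surface, if the arm or the gripper's body presses on something with over 40 N, if the wrist force passes 120 N, or if a joint passes its speed limit or range.

## Working session

There is one attempt and no reset: what is moved stays moved. The work goes in short steps, Python scripts to look and compute and a shell command to move; the robot and the scene stay as the last step left them, time stands still between calls to the robot, and variables do not carry over. Pictures are saved under pics/ and viewed, about 8 in all and at most 12, crops included, and the job is handed in when it is done.

```bash
mkdir -p pics; cat > h.py <<'E'
import numpy as np,cv2
from cell import env
def cam(n):
    c=env.read_camera(n);K=np.array([[c['fx'],0,c['cx']],[0,c['fy'],c['cy']],[0,0,1]]);R=cv2.Rodrigues(np.array(c['rvec'],float))[0]
    return c,K,np.array(c['dist'],float),R,np.array(c['tvec'],float).ravel()
def cloud(c,K,d,R,t):
    v,u=np.mgrid[0:480,0:640];p=cv2.undistortPoints(np.stack([u,v],-1).reshape(-1,1,2).astype(float),K,d).reshape(480,640,2)
    z=c['range_z'].astype(float);P=np.dstack([p*z[...,None],z])
    W=(P-t)@R;W[z==0]=np.nan
    return W
E
python3 - <<'E'
from h import *
c=cam('top');cv2.imwrite('pics/top.png',c[0]['image']);W=cloud(*c);np.save('W.npy',W);np.save('I.npy',c[0]['image'])
c=cam('scene');cv2.imwrite('pics/scene.png',c[0]['image'])
print(env.state());print(W[::80,::80].round())
E
```

```text
{'t': 0.1, 'joints': array([-1.37260999e+00,  4.91503651e-01,  1.55938220e+00, -1.89296172e-05,
        1.09169941e+00, -1.05583470e-01]), 'qvel': array([ 2.74689941e-04, -5.88156747e-04, -1.36337695e-03,  2.15786183e-03,
        9.89510858e-05, -1.59708291e-03]), 'tau': array([ 2.41525544e-03, -6.13624406e+01, -2.58607846e+01,  6.93382951e-02,
        4.70452337e-02, -5.48957223e-05]), 'eef_pos': array([ 186.93490901, -596.16735278,  214.11964209]), 'tcp_rot': array([-3.14060381e+00, -8.79117938e-05,  3.03778493e-01]), 'ft_force': array([ 0.11624487, -0.3108539 ,  0.07260158]), 'moment': array([ 0.02376783, -0.00932499, -0.00504715]), 'opening': 0.998699043741413}
[[[ 1.620e+03  1.347e+03 -7.530e+02]
  [ 1.295e+03  7.520e+02 -1.950e+02]
  [ 1.285e+03  4.990e+02 -1.880e+02]
  [ 1.587e+03  3.410e+02 -7.420e+02]
  [ 1.594e+03  2.300e+01 -7.550e+02]
  [ 1.603e+03 -2.980e+02 -7.660e+02]
  [ 1.602e+03 -6.180e+02 -7.510e+02]
  [ 1.612e+03 -9.470e+02 -7.480e+02]]

 [[ 1.175e+03  1.176e+03 -5.240e+02]
  [ 1.263e+03  9.750e+02 -7.590e+02]
  [ 1.247e+03  6.420e+02 -7.300e+02]
  [ 1.251e+03  3.
[... 661 characters left out ...]
0e+02 -1.910e+02  9.000e+00]
  [ 5.360e+02 -3.940e+02  1.000e+00]
  [ 5.380e+02 -6.000e+02 -2.000e+00]]

 [[ 3.180e+02  1.001e+03 -3.290e+02]
  [ 3.270e+02  6.080e+02  2.000e+00]
  [ 3.300e+02  4.010e+02  1.200e+01]
  [ 3.330e+02  2.040e+02 -3.000e+00]
  [ 3.340e+02  6.000e+00 -1.000e+00]
  [ 3.360e+02 -1.910e+02 -3.000e+00]
  [ 3.360e+02 -3.910e+02 -5.000e+00]
  [ 3.360e+02 -5.920e+02  2.000e+00]]

 [[ 7.000e+01  1.002e+03 -3.510e+02]
  [ 1.280e+02  6.030e+02 -4.000e+00]
  [ 1.340e+02  3.990e+02 -0.000e+00]
  [ 1.380e+02  2.000e+02  3.000e+00]
  [ 2.020e+02  1.000e+00  4.560e+02]
  [ 2.290e+02 -1.110e+02  6.510e+02]
  [ 2.440e+02 -1.950e+02  7.640e+02]
  [ 1.380e+02 -5.900e+02 -3.000e+00]]]
```

View pics/top.png

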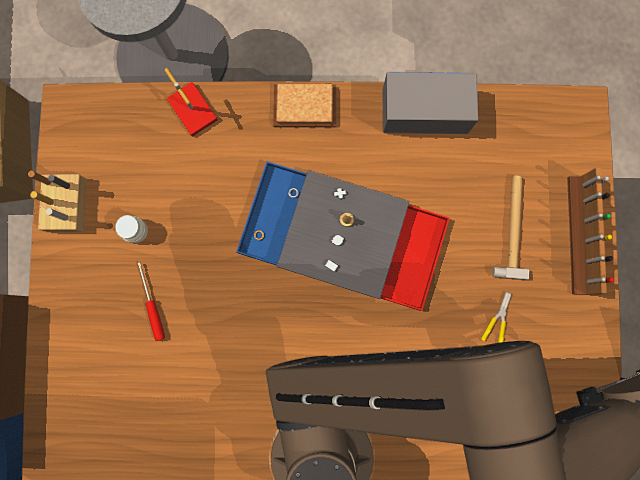

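View pics/scene.png

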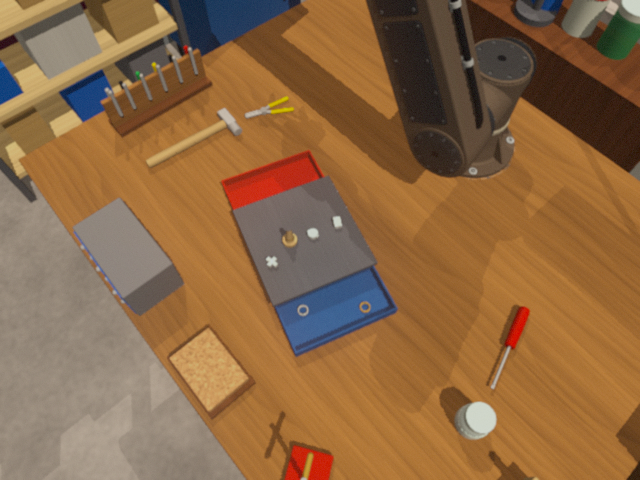

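The top view shows the red tray at the right (about px 418,258) and the blue one at the left. The cross is at (340,194), button (338,240), bar (332,266) and stand (347,219). Next I measure these in the world frame.

```bash
cat >> h.py <<'E'
def onplane(u,v,z,c):
    _,K,d,R,t=c
    p=cv2.undistortPoints(np.array([[[u,v]]],float),K,d).ravel();r=R.T@np.array([p[0],p[1],1]);o=-R.T@t
    return o+r*(z-o[2])/r[2]
def measure(c,vis=None):
    I=c[0]['image'];h=cv2.cvtColor(I,cv2.COLOR_BGR2HSV);H,S,V=cv2.split(h)
    m=((S<45)&(V>150)).astype(np.uint8)
    n,l,st,ce=cv2.connectedComponentsWithStats(m)
    for i in range(1,n):
        if 25<st[i,4]<900:
            w=onplane(*ce[i],61,c)
            rr=[onplane(*p,61,c)[:2] for p in np.argwhere(l==i)[:,::-1]]
            r=cv2.minAreaRect(np.float32(rr))
            if 300<w[0]<800 and -350<w[1]<250: print(ce[i].round(1),st[i,4],w.round(1),np.round(r[1],1),round(r[2],1))
E
python3 - <<'E'
from h import *
for n in('top','scene'):
    c=cam(n);print(n);measure(c)
    h=cv2.cvtColor(c[0]['image'],cv2.COLOR_BGR2HSV);H,S,V=cv2.split(h)
    W=cloud(*c)
    reg=(W[...,0]>350)&(W[...,0]<850)&(W[...,1]>-350)&(W[...,1]<300)
    m=(S<60)&(V<150)&reg&(abs(W[...,2]-50)<12)
    k,l,st,ce=cv2.connectedComponentsWithStats(m.astype(np.uint8));i=1+st[1:,4].argmax()
    P=np.array([onplane(*p,50,c)[:2] for p in np.argwhere(l==i)[:,::-1]]);r=cv2.minAreaRect(np.float32(P));print('board',r,np.nanmean(W[l==i][:,2]))
    # stand: wood-coloured on board
    m=(S>70)&((H<25))&reg; C=np.array(r[0])
    rel=W[...,:2]-C
    m&=(np.hypot(rel[...,0],rel[...,1])<115)&(W[...,2]>58)
    P=W[m];print('stand px',np.argwhere(m)[:,::-1].mean(0),P.mean(0),P[:,2].max(),P.min(0),P.max(0))
    hi=P[P[:,2]>90];print(hi.mean(0),len(hi))
    for nm,mm in(('red',((H<6)|(H>174))&(S>150)),('blue',(H>100)&(H<125)&(S>120))):
        k,l,st,ce=cv2.connectedComponentsWithStats((mm&reg).astype(np.uint8));i=1+st[1:,4].argmax()
        print(nm,onplane(*ce[i],10,c))
    I=c[0]['image'];cv2.imwrite(f'pics/crop_{n}.png',cv2.resize(I[155:320,230:460] if n=='top' else I[145:355,215:400],None,fx=3,fy=3,interpolation=cv2.INTER_CUBIC)[:600,:800])
E
```

```text
top
[339.5 192.7] 69 [641.  -38.9  61. ] [24.8 22. ] 63.3
[337.2 239.6] 86 [526.7 -34.   61. ] [24.6 22.7] 63.6
[331.  265.1] 79 [465.2 -19.5  61. ] [25.8 16.6] 56.7
board ((543.93359375, -47.986114501953125), (258.871337890625, 249.21266174316406), 72.87782287597656) 49.679972666141126
stand px [345.95555556 219.05185185] [575.2613055  -54.48799213  69.52212591] 107.82094235291221 [559.78536809 -69.31961717  58.02500013] [591.3141882  -38.05036774 107.82094235]
[573.49395602 -54.35588147  98.36526094] 13
red [ 489.70227859 -227.29559219   10.        ]
blue [599.02733123 131.24983391  10.        ]
scene
[336.9 221.2] 82 [467.5 -19.1  61. ] [29.5 16.8] 57.2
[312.5 232.5] 92 [529.1 -33.5  61. ] [24.7 23.2] 61.0
[271.5 261. ] 88 [643.4 -38.6  61. ] [21.4 26.6] 39.9
[302.7 309.6] 35 [664.7  91.5  61. ] [19.8 18.7] 49.3
board ((547.8836059570312, -45.35618591308594), (260.8887023925781, 247.9386749267578), 72.92477416992188) 48.92382699039643
stand px [289.14457831 238.6626506 ] [582.31266509 -50.9551232   72.14595235] 103.4820762240522 [563.32283094 -71.54505505  58.02152509] [596.0354839  -37.95636888 103.48207622]
[581.21116561 -52.08079648  95.95586309] 26
red [ 487.78603875 -239.71097183   10.        ]
blue [601.78683433 119.71678309  10.        ]
```

View pics/crop_top.png

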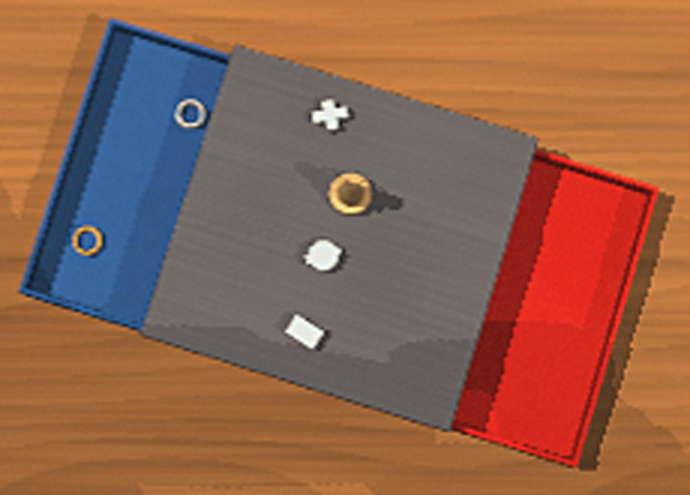

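Board centre is about (545.5,-46.5) and its top reads 49.7 mm, as it should. The push direction is e≈(-.294,-.956) and across is p≈(.956,-.294). In (s,q) the pieces are:

| Piece | s | q |
|---|---|---|
| Bar | -3 | -83 |
| Button | -7 | -20 |
| Stand | -3 | 33 |
| Cross | -35 | 90 |

I'll use nearly shut fingers with the jaw axis along p, so the tool's -x is the push direction. First I travel and turn.

```bash
python3 -m pendant '[[[0.12,0.032,-0.0345,0,-0.12],[0.12,0.064,-0.069,0,-0.24],[0.12,0.096,-0.1035,0,-0.36],[0.12,0.128,-0.138,0,-0.48],[0.12,0.16,-0.1725,0,-0.6],[0.12,0.192,-0.207,0,-0.72],[0.12,0.224,-0.2415,0,-0.84],[0.12,0.256,-0.276,0,-0.968]]]'
cat > sq.py <<'E'
from h import *
s=env.state();y=s['tcp_rot'][2];d=s['eef_pos'][:2]-[545.5,-46.5]
print('t',s['t'],'yaw',y,'s',-d@[np.cos(y),np.sin(y)],'q',d@[np.sin(y),-np.cos(y)],'z',s['eef_pos'][2],'op',s['opening'],'F',s['ft_force'].round(1))
E
python3 sq.py
```

```text
t: 1.0
eef_pos: [349.1, -254.7, 214.8]
tcp_rot: [3.141, 0.0, 1.276]
ft_force: [0.9, -0.9, 1.4]
opening: 0.381
t 1.0 yaw 1.2764046321275613 s 256.2473536215226 q -127.52448688239983 z 214.7552650593808 op 0.38061461587583045 F [ 0.9 -0.9  1.4]
```

```bash
python3 -m pendant '[[[0.12,0.045,0.006,0,0],[0.12,0.09,0.013,0,0],[0.12,0.135,0.02,0,0],[0.12,0.18,0.027,0,0],[0.12,0.225,0.034,0.01,0],[0.12,0.265,0.04,0.03,0],[0.12,0.298,0.044,0.06,0],[0.12,0.298,0.044,0.09,0]]]'
python3 sq.py
```

```text
t: 1.8
eef_pos: [479.8, 18.3, 123.8]
tcp_rot: [3.14, -0.001, 1.275]
ft_force: [1.2, -0.7, 0.0]
opening: 0.118
t 1.8 yaw 1.275222113426684 s -42.83288900464157 q -81.72128435871464 z 123.76945215983368 op 0.11821543433579443 F [ 1.2 -0.7  0. ]
```

```bash
python3 -m pendant '[[[0.12,0,-0.002,0.03,0],[0.12,0,-0.002,0.055,0],[0.12,0,-0.002,0.065,0],[0.12,0,-0.002,0.069,0],[0.12,0,-0.002,0.07,0],[0.12,0,-0.002,0.07,0],[0.12,0,-0.002,0.07,0],[0.12,0,-0.002,0.07,0]]]'
python3 sq.py; python3 - <<'E'
from h import *
c=cam('scene');I=c[0]['image'];cv2.imwrite('pics/s2.png',cv2.resize(I[130:330,200:420],None,fx=3,fy=3,interpolation=cv2.INTER_CUBIC))
E
```

```text
t: 2.6
eef_pos: [476.9, 15.9, 55.3]
tcp_rot: [3.14, -0.0, 1.272]
ft_force: [0.2, -0.2, 0.5]
opening: 0.12
t 2.6 yaw 1.2716841695418886 s -39.393115918193935 q -83.90194183598793 z 55.30524903161396 op 0.1202147047285383 F [ 0.2 -0.2  0.5]
```

View pics/s2.png

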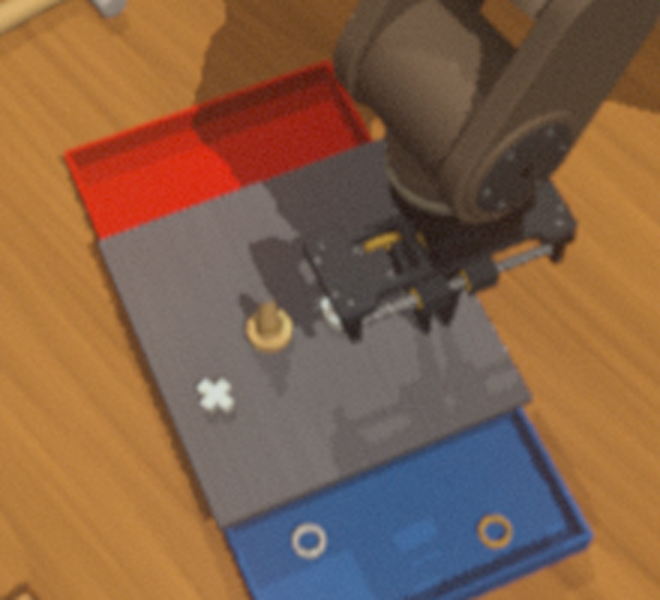

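The fingers are down behind the bar at z 55, with the body clear above the stand. Now I sweep.

```bash
python3 -m pendant '[[[0.12,-0.008,0,0.002,0],[0.12,-0.018,0,0.002,0],[0.12,-0.034,0,0.002,0],[0.12,-0.052,0,0.002,0],[0.12,-0.07,0,0.002,0],[0.12,-0.088,0,0.002,0],[0.12,-0.106,0,0.002,0],[0.12,-0.122,0,0.002,0]]]'
python3 sq.py; python3 -m pendant '[[[0.12,-0.012,0,0,0],[0.12,-0.022,0,0,0],[0.12,-0.032,0,0,0],[0.12,-0.042,0,0,0],[0.12,-0.052,0,0,0],[0.12,-0.062,0,0,0],[0.12,-0.062,0,0,0],[0.12,-0.062,0,-0.02,0]]]'
python3 sq.py; python3 - <<'E'
from h import *
c=cam('top');I=c[0]['image'];cv2.imwrite('pics/t2.png',cv2.resize(I[155:320,230:460],None,fx=3,fy=3,interpolation=cv2.INTER_CUBIC));measure(c)
E
```

```text
t: 3.45
eef_pos: [440.0, -102.0, 52.6]
tcp_rot: [-3.141, 0.0, 1.271]
ft_force: [0.2, -0.0, 0.2]
opening: 0.117
t 3.45 yaw 1.2710886497501628 s 84.21551842803053 q -84.40317017406423 z 52.594030103157955 op 0.11723788522015141 F [ 0.2 -0.   0.2]
t: 4.25
eef_pos: [421.5, -159.7, 71.4]
tcp_rot: [-3.138, -0.001, 1.271]
ft_force: [0.4, 0.5, 0.9]
opening: 0.122
t 4.25 yaw 1.270988714939672 s 144.76533299726364 q -85.0337038024994 z 71.41441776187358 op 0.12162304591850506 F [0.4 0.5 0.9]
[339.5 192.6] 72 [641.4 -39.1  61. ] [25.6 21.5] 68.2
[337.2 239.5] 88 [526.8 -34.   61. ] [23.3 23.4] 56.5
```

View pics/t2.png

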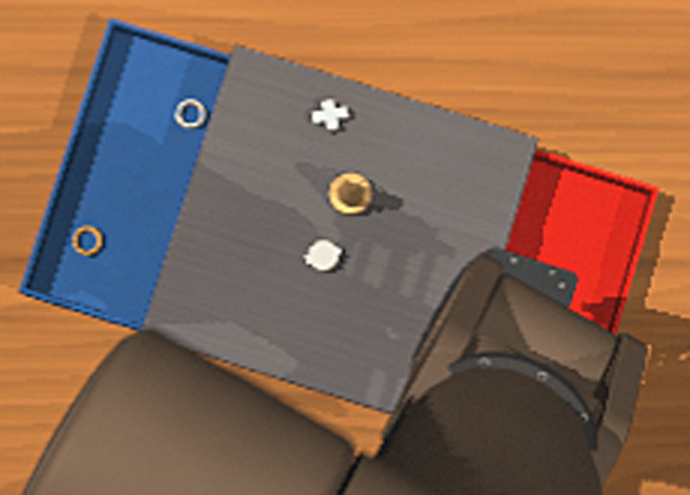

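The board is clear where the bar was (arm hides the tray corner). The cross (330,115), button (323,256) and stand (350,193) have not moved. Next is the button.

```bash
python3 -m pendant '[[[0.12,0,0,-0.035,0],[0.12,0.015,0,-0.06,0],[0.12,0.055,0.02,-0.065,0],[0.12,0.1,0.04,-0.065,0],[0.12,0.14,0.055,-0.065,0],[0.12,0.175,0.065,-0.055,0],[0.12,0.188,0.065,-0.03,0],[0.12,0.188,0.065,-0.01,0]]]'
python3 sq.py
python3 -m pendant '[[[0.12,0,0,0.015,0],[0.12,0,0,0.024,0],[0.12,0,0,0.026,0],[0.12,0,0,0.026,0],[0.12,0,0,0.026,0],[0.12,0,0,0.026,0],[0.12,0,0,0.026,0],[0.12,0,0,0.026,0]]]'
python3 sq.py;python3 - <<'E'
from h import *
c=cam('scene');I=c[0]['image'];cv2.imwrite('pics/s3.png',cv2.resize(I[130:330,200:420],None,fx=3,fy=3,interpolation=cv2.INTER_CUBIC))
E
```

```text
t: 5.1
eef_pos: [540.3, 2.9, 81.5]
tcp_rot: [3.141, -0.0, 1.275]
ft_force: [-0.9, 0.2, 0.3]
opening: 0.12
t 5.1 yaw 1.274729247032555 s -45.6961292349912 q -19.366497472830982 z 81.47152434615363 op 0.12003849921716461 F [-0.9  0.2  0.3]
t: 5.9
eef_pos: [540.0, 0.6, 56.9]
tcp_rot: [3.141, -0.0, 1.272]
ft_force: [-0.0, -0.1, -0.0]
opening: 0.118
t 5.9 yaw 1.2717268369876886 s -43.371094102650076 q -19.090105100957512 z 56.9470804844406 op 0.1180527121923694 F [-0.  -0.1 -0. ]
```

View pics/s3.png

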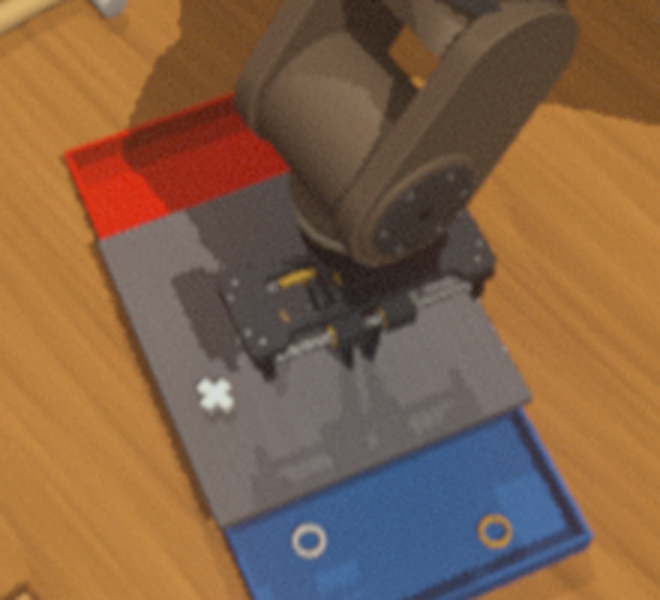

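The fingers (px 360,350) are behind the button. The body is above the stand: 131 mm against 105 mm. Sweep.

```bash
python3 -m pendant '[[[0.12,-0.006,-0.001,0.004,0],[0.12,-0.014,-0.001,0.004,0],[0.12,-0.028,-0.001,0.004,0],[0.12,-0.046,-0.001,0.004,0],[0.12,-0.064,-0.001,0.004,0],[0.12,-0.082,-0.001,0.004,0],[0.12,-0.1,-0.001,0.004,0],[0.12,-0.118,-0.001,0.004,0]]]'
python3 sq.py; python3 -m pendant '[[[0.12,-0.016,0,0,0],[0.12,-0.028,0,0,0],[0.12,-0.038,0,0,0],[0.12,-0.048,0,0,0],[0.12,-0.058,0,0,0],[0.12,-0.068,0,0,0],[0.12,-0.07,0,0,0],[0.12,-0.07,0,-0.02,0]]]'
python3 sq.py; python3 - <<'E'
from h import *
c=cam('top');I=c[0]['image'];cv2.imwrite('pics/t3.png',cv2.resize(I[155:320,230:460],None,fx=3,fy=3,interpolation=cv2.INTER_CUBIC));measure(c)
E
```

```text
t: 6.75
eef_pos: [503.5, -113.5, 52.6]
tcp_rot: [3.142, 0.0, 1.271]
ft_force: [0.3, -0.1, -1.0]
opening: 0.122
t 6.75 yaw 1.2711681865084463 s 76.38973400020058 q -20.355006392043666 z 52.63773513229992 op 0.12168959778400053 F [ 0.3 -0.1 -1. ]
t: 7.55
eef_pos: [482.6, -178.7, 71.2]
tcp_rot: [-3.138, -0.001, 1.271]
ft_force: [-0.2, -1.0, 0.8]
opening: 0.12
t 7.55 yaw 1.271171550205676 s 144.85540006375484 q -21.101240588597 z 71.21828526118595 op 0.12002871104838811 F [-0.2 -1.   0.8]
[339.5 192.6] 72 [641.4 -39.1  61. ] [25.6 21.5] 68.2
```

View pics/t3.png

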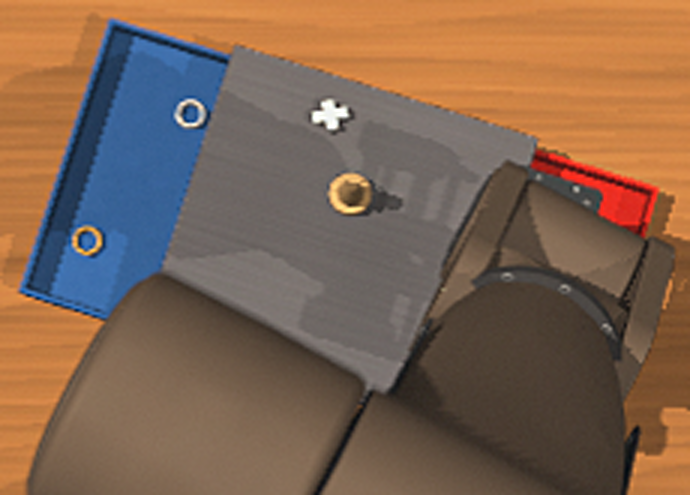

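Button swept; the stand (350,193) is unmoved and the cross is still at (330,115). Now the cross.

```bash
python3 -m pendant '[[[0.12,0,0,-0.04,0],[0.12,0.01,0.005,-0.07,0],[0.12,0.045,0.028,-0.078,0],[0.12,0.085,0.05,-0.078,0],[0.12,0.125,0.07,-0.078,0],[0.12,0.165,0.09,-0.078,0],[0.12,0.2,0.108,-0.078,0],[0.12,0.217,0.111,-0.07,0]]]'
python3 sq.py
python3 -m pendant '[[[0.12,0,0,0.035,0],[0.12,0,0,0.065,0],[0.12,0,0,0.08,0],[0.12,0,0,0.085,0],[0.12,0,0,0.086,0],[0.12,0,0,0.086,0],[0.12,0,0,0.086,0],[0.12,0,0,0.086,0]]]'
python3 sq.py;python3 - <<'E'
from h import *
c=cam('scene');I=c[0]['image'];cv2.imwrite('pics/s4.png',cv2.resize(I[130:330,200:420],None,fx=3,fy=3,interpolation=cv2.INTER_CUBIC))
E
```

```text
t: 8.4
eef_pos: [655.8, -1.5, 142.8]
tcp_rot: [3.139, -0.001, 1.274]
ft_force: [-0.8, 0.3, 0.1]
opening: 0.123
t 8.4 yaw 1.273989533863587 s -75.33049845933508 q 92.34352129885774 z 142.78236770560642 op 0.12270393917932744 F [-0.8  0.3  0.1]
t: 9.2
eef_pos: [654.0, -4.2, 57.7]
tcp_rot: [3.14, -0.0, 1.272]
ft_force: [0.3, -0.8, 1.0]
opening: 0.119
t 9.2 yaw 1.2717074439154452 s -72.42320007046314 q 91.18246784648296 z 57.66034797305307 op 0.11895948394720658 F [ 0.3 -0.8  1. ]
```

View pics/s4.png

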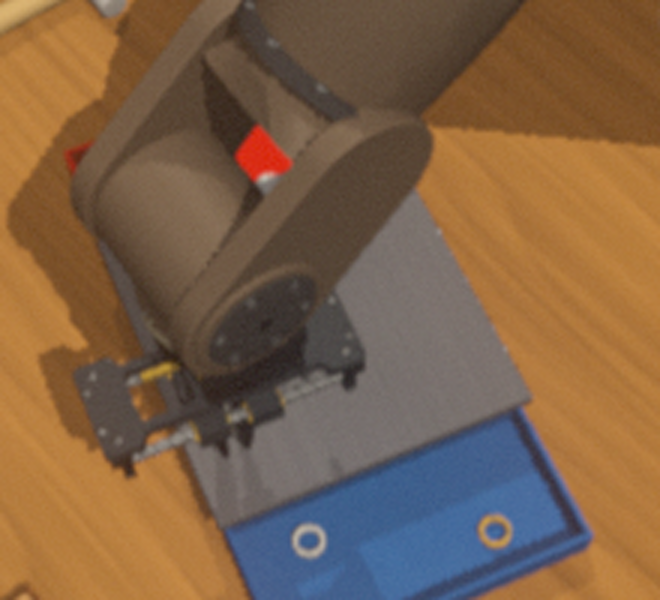

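The fingers (px 235,435) are behind the cross. A grey piece shows at (267,182) by the board's red end; I'll check it after this sweep.

```bash
python3 -m pendant '[[[0.12,-0.006,-0.001,0.0045,0],[0.12,-0.014,-0.001,0.0045,0],[0.12,-0.028,-0.001,0.0045,0],[0.12,-0.046,-0.001,0.0045,0],[0.12,-0.064,-0.001,0.0045,0],[0.12,-0.082,-0.001,0.0045,0],[0.12,-0.1,-0.001,0.0045,0],[0.12,-0.118,-0.001,0.0045,0]]]'
python3 sq.py; python3 -m pendant '[[[0.12,-0.018,0,0,0],[0.12,-0.034,0,0,0],[0.12,-0.048,0,0,0],[0.12,-0.06,0,0,0],[0.12,-0.07,0,0,0],[0.12,-0.08,0,0,0],[0.12,-0.09,0,0,0],[0.12,-0.1,0,0,0]]]'
python3 sq.py;  python3 -m pendant '[[[0.12,0,0,-0.03,0],[0.12,0,0,-0.07,0],[0.12,0.01,0,-0.1,0],[0.12,0.05,0,-0.14,0],[0.12,0.1,0,-0.14,0],[0.12,0.15,0,-0.14,0],[0.12,0.2,0,-0.14,0],[0.12,0.25,0,-0.14,0]]]';python3 -m pendant '[[[0.12,0.05,0,0,0],[0.12,0.1,0,0,0],[0.12,0.15,0,0,0],[0.12,0.15,0,0,0],[0.12,0.15,0,0,0],[0.12,0.15,0,0,0],[0.12,0.15,0,0,0],[0.12,0.15,0,0,0]]]'
python3 - <<'E'
from h import *
c=cam('top');I=c[0]['image'];a=cv2.resize(I[155:320,230:460],None,fx=2.2,fy=2.2,interpolation=cv2.INTER_CUBIC);measure(c)
c=cam('scene');I=c[0]['image'];b=cv2.resize(I[130:340,200:430],None,fx=2.2,fy=2.2,interpolation=cv2.INTER_CUBIC);measure(c)
cv2.imwrite('pics/t4.png',b);cv2.imwrite('pics/t4t.png',a)
E
```

```text
t: 10.05
eef_pos: [617.3, -118.3, 52.2]
tcp_rot: [3.142, 0.0, 1.271]
ft_force: [0.4, 1.4, -0.1]
opening: 0.119
t 10.05 yaw 1.2713393868306322 s 47.393853759304434 q 89.77885011292946 z 52.16528938164425 op 0.11938671055491955 F [ 0.4  1.4 -0.1]
t: 10.85
eef_pos: [588.2, -212.7, 52.1]
tcp_rot: [3.142, 0.0, 1.272]
ft_force: [0.7, -0.4, 0.2]
opening: 0.116
t 10.85 yaw 1.2721056587141573 s 146.27766756859992 q 89.74433258782135 z 52.092366454010985 op 0.11630356702716954 F [ 0.7 -0.4  0.2]
t: 11.65
eef_pos: [660.9, 23.9, 192.4]
tcp_rot: [3.141, 0.0, 1.272]
ft_force: [1.0, -0.1, -0.8]
opening: 0.123
t: 12.45
eef_pos: [704.9, 164.2, 192.4]
tcp_rot: [3.141, 0.0, 1.27]
ft_force: [-1.1, 0.4, -0.6]
opening: 0.121
[395.4 261.2] 27 [ 475.5 -173.4   61. ] [ 7.2 16.8] 89.7
[388.2 288.1] 32 [ 411.4 -155.7   61. ] [11.3 15.1] 71.4
```

View pics/t4.png

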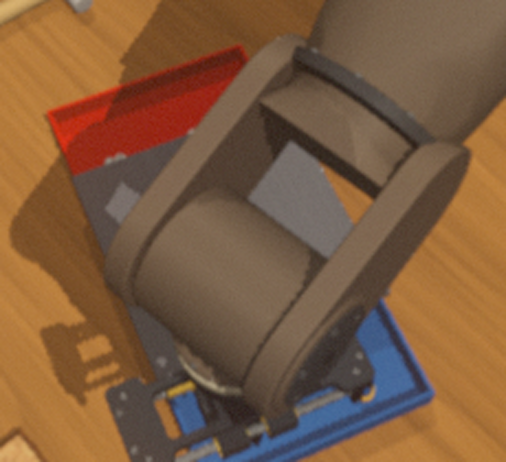

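View pics/t4t.png

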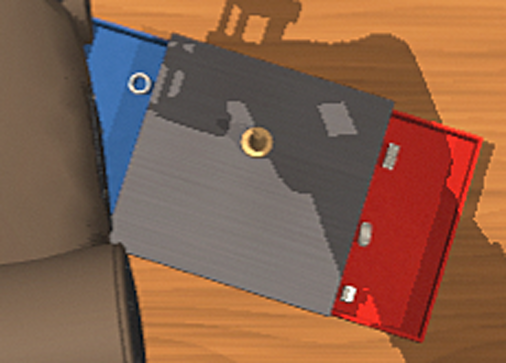

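```bash
python3 - <<'E'
from h import *
c=cam('top');I=c[0]['image'];W=cloud(*c);h=cv2.cvtColor(I,cv2.COLOR_BGR2HSV)
e=np.array([-.294,-.956]);p=np.array([.956,-.294]);d=W[...,:2]-[545.5,-46.5];s=d@e;q=d@p
m=(h[...,1]<110)&(s>122)&(s<236)&(abs(q)<118)&(W[...,2]<45)
n,l,st,ce=cv2.connectedComponentsWithStats(m.astype(np.uint8))
for i in range(1,n):
    if st[i,4]>12:
        k=l==i;print(ce[i].round(1),st[i,4],'s',np.percentile(s[k],[5,50,95]).round(1),'q',np.percentile(q[k],[5,50,95]).round(1),'z',np.percentile(W[k][:,2],[5,25,50,75,95]).round(1))
P=W[(np.hypot(s+3,q-33)<22)&(W[...,2]>58)];print('stand',P.mean(0),P[:,2].max())
cv2.imwrite('pics/t5.png',cv2.resize(I[195:315,365:460],None,fx=5,fy=5,interpolation=cv2.INTER_CUBIC))
E
```

```text
[407.2 225.6] 56 s [142.  147.6 154.9] q [58.1 68.3 82.2] z [ 5.2 18.4 23.1 25.9 31.2]
[395.5 261. ] 54 s [139.1 145.  151.9] q [-35.9 -24.3 -11.5] z [ 3.9 20.2 24.1 27.3 33.3]
[387.9 288.2] 42 s [139.8 146.  154.4] q [-102.1  -94.6  -85.9] z [ 3.3 25.  27.7 31.8 34.2]
stand [575.74060181 -54.36445614  69.00674938] 105.22745828568883
```

View pics/t5.png

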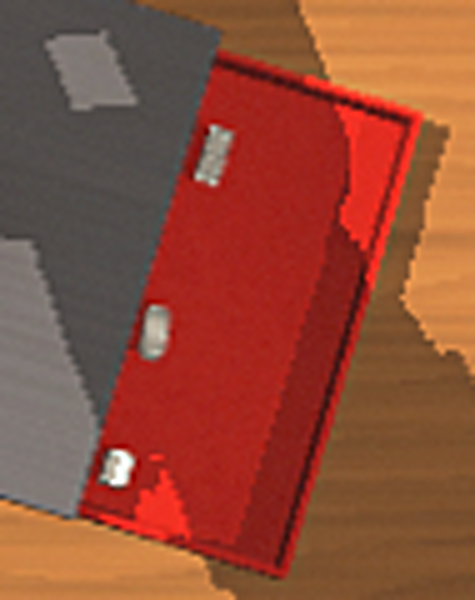

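All three offcuts are inside the red tray, standing on edge: s is 139–155 with the inner tray at 122–234, and their tops are at 28–34 mm. The stand is within 1 mm of its start.

```bash
python3 -c "
from cell import env
print(env.job_done(), env.state()['t'])"
```

```text
the job is handed in; nothing more can be done
the job is handed in; nothing more can be done
```

The job is handed in: I swept the bar, button and cross off the board one at a time with nearly shut fingertips, and all three are in the red tray. It took about 12.5 s of robot time, and the wrist force never read above about 2 N at the end of any move.

**Last checks:**
- **Offcuts:** the final top view and depth show each piece inside the tray walls, though standing on edge rather than lying flat.
- **Stand:** it is upright, and its measured position moved less than 1 mm (575.3, -54.5 before; 575.7, -54.4 after).
- **Rings:** the silver ring was in place in the last top view. The arm hid most of the gold one, but it was in place in the earlier views and the arm stayed about 190 mm above that tray.
- **Other bench items:** I did not re-measure the jar, hammer, screwdriver and pliers. The arm never went near the jar or screwdriver, and on the way in it passed the hammer and pliers about 215 mm up.

No check failed. The two cameras differed by 2–8 mm on positions, within the room left around each sweep.

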